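# Hang the square-gripped roller handle to drain over the paint tray

## Task

Take the roller handle with the square wooden grip out of the slotted rack and put it to drain: pass its steel rod down through the ring that is fixed over the paint tray, until its collar rests on the ring. Lower it in, do not let it drop, and leave it standing there upright and let go.

Things in the scene. Friction and masses are not known exactly. Their poses are not given: they have to be found in the camera images.
- square_handle: Roller handle to move, upright in a rack slot: wooden grip 30 x 30 mm, 100 mm tall; under it a black collar 50 mm wide, 6 mm thick; under that a steel rod 12 mm thick, 50 mm long. Origin: on the axis at the collar's underside (grip spans 6 to 106 mm above it); z up, x and y square to the grip's faces. 0.15 kg. The other three handles have shorter round grips, 28 mm wide.
- drip_ring (a point): Centre of the hole of the steel ring over the paint tray, at the ring's top face, 85 mm above the shelf. Hole 32 mm wide; ring 50 mm wide, 7 mm thick, fixed. z up; a flat arm runs from it along -x to a post on the tray's rim, no higher than the ring. Nothing near it is higher. A like ring on a low stand away from the tray is not the one to use.
- rack: Fixed black rack, 340 mm along y, 90 mm deep. Origin: on its underside, below the middle of the row; z up, y along the row, -x its open front. Handles stand at x 0 and y -120, -40, 40 or 120 mm (which is where varies), collars on its top face 65 mm above the shelf, rods in slots 20 mm wide, open above and to -x. The round handles reach up to 149 mm above the shelf.
- tray: Green plastic paint tray, 190 mm (x) by 250 mm (y), 45 mm high, fixed to the shelf; origin: centre of its underside, z up. The ring's centre lies at x 0, y -30, z 85 mm in this frame. Below the ring the tray is open down to its floor, 4 mm above the shelf; a ribbed ramp rises towards +y.
There are look-alikes about, which are no part of the job. Leave any pink or purple look-alike of the square_handle alone.

How it is judged:
At the end, for the whole second after the job is handed in: The square handle stands upright (within 10 degrees) in the ring over the paint tray, its rod through the hole (axis within 14 mm of the hole's centre) and the underside of its collar within 8 mm of the ring's top, released and at rest (horizontal distance between square_handle and drip_ring below 0.014 m and z of square_handle in the frame of drip_ring between -0.008 and 0.008 m and angle between square_handle's own z axis and vertical below 0.17 rad and linear speed of square_handle below 0.02 m/s and contact force between the fingers and square_handle below 0.1 N); the robot touches nothing.
It fails at once if the square handle is dropped into the ring (it falls faster than 0.5 m/s while its rod is in or just above the ring) (horizontal distance between square_handle and drip_ring below 0.03 m and z of square_handle in the frame of drip_ring below 0.06 m and linear speed of square_handle above 0.5 m/s).
It also fails if it takes over 38 s, if anything falls off the work surface, if the arm or the gripper's body presses on something with over 40 N, if the wrist force passes 120 N, or if a joint passes its speed limit or range.

## Robot

A 7-joint arm with a two-finger parallel gripper is mounted at the origin on the work surface. World frame = base frame: x ahead of the robot, y to its left, z up, the work surface at z = 0. Lengths are in m, angles in rad, forces in N, time in s.
With the tool pointing down it reaches from about 0.425 to 0.875 m from the base axis. Payload 4.7 kg.
Tool frame: the origin (TCP) lies midway between the tips of the shut fingers; the grasp point (between the pads) lies 19 mm behind it; z points along the fingers, y is the direction in which the jaws open and shut (so a half turn about z gives the same grasp; the last joint's range is limited). The gripper opens to 85 mm and grips with 20 to 120 N. Pads are 22 mm wide; open, the fingers measure 114 mm over their backs; the gripper's body (76 mm by 85 mm) begins 54 mm behind the grasp point. The pads swing forward as they close: fully open they stand 13 mm farther back than shut.
Start: joints at [1.183, 0.321, -0.07, 1.45, 0.023, 1.371, -0.057], TCP at [0.254, -0.598, 0.231] pointing down, gripper open.
Joint ranges: [-2.86, 2.86], [-0.3, 2.09], [-1.38, 1.24], [0.06, 2.45], [-1.56, 4.7], [0.09, 2.05], [-2.69, 2.69]. Speed limits (rad/s): [2.57, 2.57, 3.14, 3.14, 3.14, 3.14, 3.14].

## Interface

Orientations are given as a unit quaternion [w, x, y, z].
In Python, from cell import arm, capture gives the robot as it stands. The module is installed in compiled form; this text tells all that it offers.
- The arm moves only by the tool move_arm, never from a script. Its argument "plan" is a list that holds one entry, the list of rows, each a list of 5 numbers: the shift along the world's x, y, z in m, then the turn about the world's z in degrees, then the finger opening in m, from 0 to 0.0854. In form: [[[dx, dy, dz, turn, gripper], ...]]. A call has exactly 8 rows; each row is the pose to reach, as a shift and turn from the pose commanded when the call began; what a row does not reach only later rows make up. A row lasts 1/10 s, in which the tool goes at most 50 mm and 8.59 degrees, less where a joint would pass 70% of its speed; a pose out of reach is approached as far as the arm can. A call with a gripper value outside its range is refused whole. The fingers move at their own pace and stop on an object; the grip force is fixed at half the most. Time passes only in rows, so rows that repeat a pose let the fingers close, or fill a call up. It gives the time, the measured TCP pose, the force and the opening at its end, in the units of the state.
- arm.read_state(): the state, without advancing time (a new reading comes with each control period).
- capture(name): name is "side" or "top"; returns a dict with "img" (420x560x3 uint8, red, green, blue), "fovy" (degrees; the focal length in pixels is half the picture's height over the tangent of half this angle, whatever the lens; pixels are square), "cx", "cy" (the principal point, pixels), "rvec" (rotation vector, rad) and "tvec" (3), from world to camera coordinates, as OpenCV has them. Camera axes: x right, y down, z forward; pixel columns grow to the right and rows downward; lengths in m; the calibration is good to about 2 mm. A picture is of the moment at which its call begins. There is no depth.
- arm.job_done(): hands the job in, once; it reports no verdict.
The state is a dict: "time": time; "joint_pos": joint angles; "dq": joint speeds; "tau": joint torques, N m; "eef_pos": TCP position; "orientation": TCP orientation; "wrist_force": force on the tool from outside, world axes, zero at the start; "wrist_torque": the same for the moment, N m; "grip_width": finger opening in m.
Only numpy, scipy, OpenCV 4.12 (cv2) and the standard library are available. Lean on these libraries where they do the work, as an engineer would, in place of code of your own. Each camera call takes 0.05 s, during which the arm holds its last target.

## Working session

There is one attempt and no reset: what is moved stays moved. The work goes in short steps, Python scripts to look and compute and a tool call to move; the robot and the scene stay as the last step left them, time stands still between calls to the robot, and variables do not carry over. Pictures are saved under pics/ and viewed, and the job is handed in when it is done.

Besides the shell and the picture viewer there is one more tool, called as a command line: name --argument value ..., lists and objects as JSON in quotes. move_arm: Moves the arm, as the interface text tells. Its arguments: {"type":"object","properties":{"plan":{"type":"array"}},"required":["plan"]}

```bash
mkdir -p pics; python3 - <<'E'
from cell import arm,capture
import cv2,pickle
for n in("side","top"):
    c=capture(n);pickle.dump(c,open(n+"0.pkl","wb"))
    cv2.imwrite(f"pics/{n}0.png",c["img"][:,:,::-1]);print(n,c["fovy"],c["cx"],c["cy"],c["rvec"],c["tvec"])
s=arm.read_state();print(s)
E
```

```text
side 52.941876157832496 282.429222351465 205.38687122178823 [ 0.5392584  -2.69977745  1.13012536] [0.42921806 0.20757043 0.63049291]
top 44.79681254064576 278.93996526513166 205.60088051714084 [ 2.14112471 -2.15331491  0.17486675] [-0.03986486  0.49310444  1.08086644]
{'time': 0.1, 'joint_pos': array([ 1.18310815,  0.321748  , -0.07011879,  1.45154706,  0.0225975 ,
        1.37081541, -0.05689101]), 'dq': array([ 1.87444750e-03, -6.55440381e-04,  3.57961153e-04, -2.68674786e-03,
       -9.43920334e-05, -3.01123534e-04,  1.34465073e-03]), 'tau': array([-3.05464539e-06, -4.94878757e+01, -3.83877140e-01, -3.15210378e+01,
        1.30836383e-02,  7.41889933e-03, -1.36843522e-05]), 'eef_pos': array([ 0.2539787 , -0.59780016,  0.2303367 ]), 'orientation': array([-8.38784443e-04,  9.79881352e-01,  1.99579026e-01, -2.12011051e-04]), 'wrist_force': array([ 0.59804735,  0.44781384, -1.05769752]), 'wrist_torque': array([0.02638965, 0.00758425, 0.00468933]), 'grip_width': 0.08543975564492204}
```

View pics/side0.png

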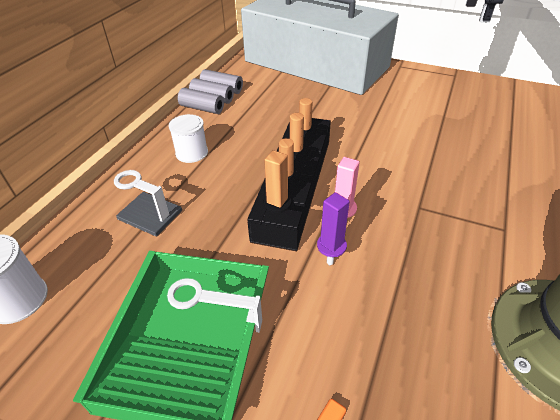

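View pics/top0.png

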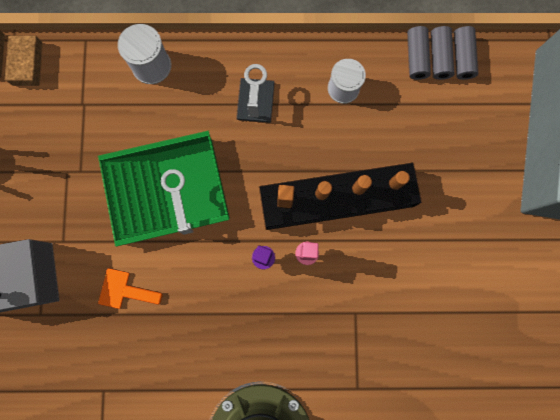

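```bash
python3 - <<'E'
import cv2
a=cv2.imread("pics/top0.png");b=cv2.imread("pics/side0.png")
def crop(im,x,y,w,h,k,n): cv2.imwrite(f"pics/{n}.png",cv2.resize(im[y:y+h,x:x+w],None,fx=k,fy=k,interpolation=cv2.INTER_CUBIC))
crop(a,250,155,180,80,4,"t_rack");crop(a,95,125,140,125,4,"t_tray")
crop(b,230,90,110,165,3.6,"s_rack");crop(b,70,240,210,180,3,"s_tray")
E
```

```text
(no output)
```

View pics/t_rack.png

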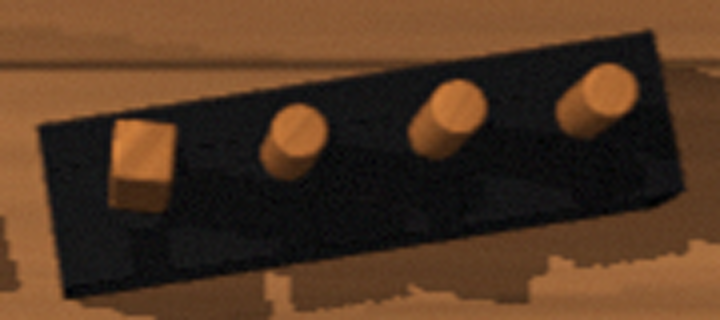

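View pics/t_tray.png

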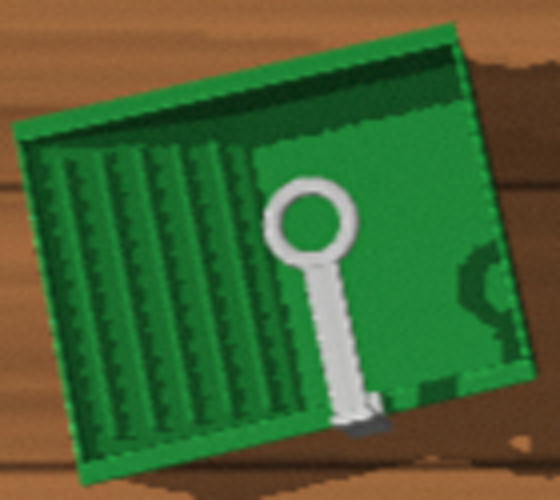

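View pics/s_rack.png

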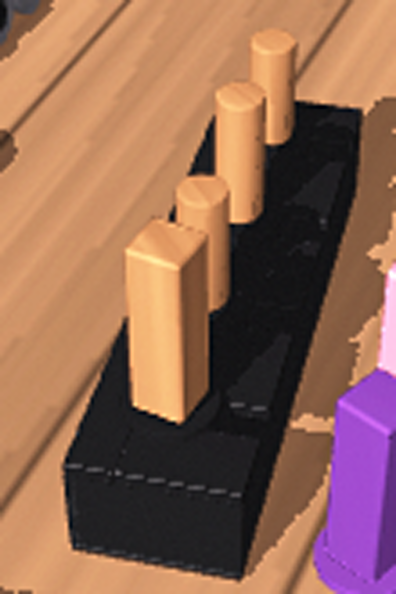

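View pics/s_tray.png

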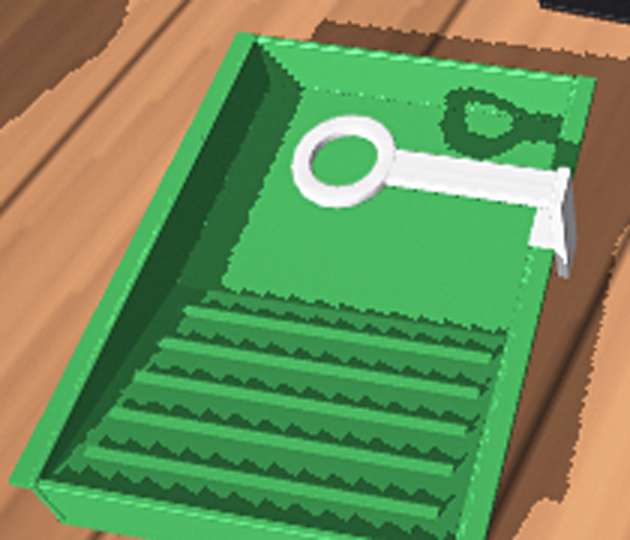

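```bash
cat >h.py <<'E'
import numpy as np,cv2,pickle
from scipy.optimize import least_squares
def load(n):
    c=pickle.load(open(n,"rb"));f=c["img"].shape[0]/2/np.tan(np.radians(c["fovy"]/2))
    return np.array([[f,0,c["cx"]],[0,f,c["cy"]],[0,0,1]]),np.array(c["rvec"]),np.array(c["tvec"])
def proj(C,P): return cv2.projectPoints(np.array(P,float).reshape(-1,1,3),C[1],C[2],C[0],None)[0][:,0]
def onz(C,uv,z):
    R=cv2.Rodrigues(C[1])[0];d=R.T@np.linalg.inv(C[0])@np.array([*uv,1.]);o=-R.T@C[2]
    return o+d*(z-o[2])/d[2]
def un(p,x,y,k): return (np.array(p,float)+.5)/k-.5+[x,y]
def fit(obs,x0):  # obs: list (C, localpts, pix); params x,y,yaw ; local z abs
    def w(p,L):
        c,s=np.cos(p[2]),np.sin(p[2]);L=np.array(L,float)
        return np.c_[p[0]+c*L[:,0]-s*L[:,1],p[1]+s*L[:,0]+c*L[:,1],L[:,2]]
    r=lambda p:np.concatenate([(proj(C,w(p,L))-q).ravel() for C,L,q in obs])
    s=least_squares(r,x0,loss="soft_l1");return s.x,r(s.x).reshape(-1,2).round(1)
E
python3 - <<'E'
from h import *
T=load("top0.pkl");S=load("side0.pkl")
np.set_printoptions(precision=4,suppress=True)
g=.015
tp=un([(117,120),(178,124),(174,185),(112,180),(108,207),(166,212)],250,155,4)
print([onz(T,p,.171)for p in tp[:4]])
# top view: up=+x, left=+y. order: (+x,+y),(+x,-y),(-x,-y),(-x,+y), bottoms
Lt=[(g,g,.171),(g,-g,.171),(-g,-g,.171),(-g,g,.171),(-g,g,.071),(-g,-g,.071)]
sp=un([(126,256),(178,270),(209,235),(165,220),(131,408),(183,424),(209,395)],230,90,3.6)
print("side",[onz(S,p,.171)for p in sp[:4]])
Ls=[(g,g,.171),(-g,g,.171),(-g,-g,.171),(g,-g,.171),(g,g,.071),(-g,g,.071),(-g,-g,.071)]
x0=[*onz(T,tp[:4].mean(0),.171)[:2],0]
for o in([(T,Lt,tp)],[(S,Ls,sp)],[(T,Lt,tp),(S,Ls,sp)]): print(*fit(o,x0))
rp=un([(40,126),(652,32),(684,187),(66,297)],250,155,4)
Lr=[(.045,.17,.065),(.045,-.17,.065),(-.045,-.17,.065),(-.045,.17,.065)]
rs=un([(65,465),(243,495),(362,110),(74,549),(241,579)],230,90,3.6)
Lrs=[(.045,.17,.065),(-.045,.17,.065),(-.045,-.17,.065),(.045,.17,0),(-.045,.17,0)]
for o in([(T,Lr,rp)],[(S,Lrs,rs)],[(T,Lr,rp),(S,Lrs,rs)]):
    p,r=fit(o,[.6,-.2,0]);print("rack",p,r);c,s=np.cos(p[2]),np.sin(p[2])
    print("slot",[(p[0]-s*y,p[1]+c*y) for y in(.12,-.12)])
print("ring",onz(T,un((311,222),95,125,4),.085),onz(S,un((344,161),70,240,3),.085))
tt=un([(14,124),(455,24),(537,378),(82,484)],95,125,4)
Lx=[(.095,.125,.045),(.095,-.125,.045),(-.095,-.125,.045),(-.095,.125,.045)]
ts=un([(240,34),(596,78),(12,485)],70,240,3);Lxs=[(.095,-.125,.045),(-.095,-.125,.045),(.095,.125,.045)]
for o in([(T,Lx,tt)],[(S,Lxs,ts)],[(T,Lx,tt),(S,Lxs,ts)]):
    p,r=fit(o,[.6,.3,0]);print("tray",p,r);c,s=np.cos(p[2]),np.sin(p[2]);print("ring",p[0]+s*.03,p[1]-c*.03)
E
```

```text
[array([ 0.5137, -0.0413,  0.171 ]), array([ 0.5116, -0.0709,  0.171 ]), array([ 0.4816, -0.0687,  0.171 ]), array([ 0.4842, -0.0387,  0.171 ])]
side [array([ 0.5096, -0.0353,  0.171 ]), array([ 0.4841, -0.0349,  0.171 ]), array([ 0.481 , -0.0633,  0.171 ]), array([ 0.5041, -0.0662,  0.171 ])]
[ 0.4983 -0.0547 -0.0898] [[-0.1 -0.4]
 [ 0.  -0.1]
 [-0.2 -0.2]
 [-0.2 -0.3]
 [ 0.5  0.7]
 [ 0.   0.6]]
[ 0.4962 -0.0513 -0.1401] [[-1.1 -1.6]
 [ 0.3  0.3]
 [ 1.2  0. ]
 [-2.2 -1.4]
 [-0.   0.4]
 [-0.1  2. ]
 [ 1.3 -0.1]]
[ 0.4977 -0.0537 -0.1017] [[-0.5 -0.2]
 [-0.4  0.2]
 [-0.8  0.2]
 [-0.7 -0.1]
 [-0.   0.8]
 [-0.5  0.9]
 [-1.3 -2.4]
 [ 0.5 -0.9]
 [ 0.7 -1.4]
 [-2.9 -2.3]
 [-0.2 -0.4]
 [ 0.1  0.7]
 [ 0.9 -1.5]]
rack [ 0.5121 -0.1743  0.1619] [[-0.8  1. ]
 [ 0.4 -0.9]
 [ 1.1  0.6]
 [-0.5 -0.7]]
slot [(np.float64(0.4927851915111623), np.float64(-0.0558206110446042)), (np.float64(0.5314623379363546), np.float64(-0.2926836059264646))]
rack [ 0.5127 -0.1729  0.1543] [[-0.5 -0.6]
 [ 0.4 -0.2]
 [ 0.1 -0.9]
 [-0.5  0.4]
 [ 0.5  0.8]]
slot [(np.float64(0.49424269517891944), np.float64(-0.05429699443229606)), (np.float64(0.5311241678755836), np.float64(-0.2914462237621111))]
rack [ 0.5127 -0.1734  0.1562] [[-1.2  0.3]
 [ 0.2 -0.8]
 [ 0.6  0.8]
 [-1.1 -1.4]
 [-0.3 -0.8]
 [ 0.7 -0.4]
 [ 0.  -1.1]
 [-0.3  0.2]
 [ 0.8  0.6]]
slot [(np.float64(0.4940786356620024), np.float64(-0.05484146098077104)), (np.float64(0.5314096292053454), np.float64(-0.2919203443109126))]
ring [0.5412 0.1827 0.085 ] [0.5383 0.1865 0.085 ]
tray [0.5324 0.2112 0.2385] [[ 0.   4.5]
 [ 0.6  3.2]
 [-0.5 -3.2]
 [-0.1 -1.9]]
ring 0.5394636385295615 0.18205239534282047
tray [0.5368 0.216  0.2239] [[ 1.5 -0.2]
 [-7.1  0.1]
 [ 0.2  0.2]]
ring 0.5434548787858031 0.18678529471913705
tray [0.5363 0.2145 0.2275] [[-1.1  2. ]
 [-0.3  1.9]
 [-2.3 -4.3]
 [-2.2 -4.2]
 [ 1.9 -0.6]
 [-6.6 -0.7]
 [ 1.5 -0.5]]
ring 0.5430570589167859 0.1852887110266793
```

```bash
python3 - <<'E'
from h import *
T=load("top0.pkl");S=load("side0.pkl")
for n,p,z in[("toolbox",(523,212),.2),("toolbox0",(523,212),.0),("purple",(263,257),.1),("pink",(307,252),.1)]: print(n,onz(T,p,z).round(3))
print(proj(T,[(.254,-.598,.23)]),proj(S,[(.254,-.598,.23),(.498,-.054,.171),(.54,.1845,.085)]))
E
```

```text
toolbox [ 0.454 -0.499  0.2  ]
toolbox0 [ 0.481 -0.599  0.   ]
purple [ 0.377 -0.009  0.1  ]
pink [ 0.387 -0.099  0.1  ]
[[595.81069918 321.46272044]] [[474.41671005  19.52316405]
 [275.89130443 155.78713696]
 [184.06851866 291.82919152]]
```

move_arm --plan '[[[0.01,0.03,0.03,7.5,0.0854],[0.02,0.06,0.06,15,0.0854],[0.03,0.09,0.06,22.5,0.0854],[0.045,0.125,0.06,30,0.0854],[0.06,0.16,0.06,38,0.0854],[0.075,0.19,0.06,46,0.0854],[0.09,0.22,0.06,54,0.0854],[0.1,0.25,0.06,61.5,0.0854]]]'

```text
time: 0.9
eef_pos: [0.3549, -0.3465, 0.2909]
orientation: [-0.0, 0.738, 0.675, 0.0]
wrist_force: [0.7, -0.8, -0.3]
grip_width: 0.0854
```

move_arm --plan '[[[0.02,0.042,0,0,0.0854],[0.04,0.084,0,0,0.0854],[0.06,0.126,0,0,0.0854],[0.08,0.168,0,0,0.0854],[0.1,0.21,0,0,0.0854],[0.12,0.25,0,0,0.0854],[0.143,0.292,-0.02,0,0.0854],[0.143,0.292,-0.04,0,0.0854]]]'

```text
time: 1.7
eef_pos: [0.4995, -0.0487, 0.2517]
orientation: [0.0, 0.736, 0.676, 0.002]
wrist_force: [0.3, 0.5, 0.1]
grip_width: 0.0849
```

```bash
python3 - <<'E'
from cell import arm,capture
import cv2,pickle
for n in("side","top"):
    c=capture(n);pickle.dump(c,open(n+"1.pkl","wb"))
    cv2.imwrite(f"pics/{n}1.png",c["img"][:,:,::-1])
s=arm.read_state();print(s["eef_pos"],s["orientation"])
E
```

```text
[ 0.49554226 -0.05454763  0.24852575] [-0.00232376  0.73886119  0.67385186 -0.00155609]
```

View pics/side1.png

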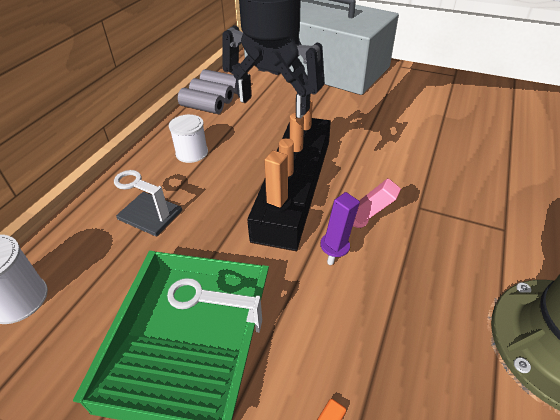

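View pics/top1.png

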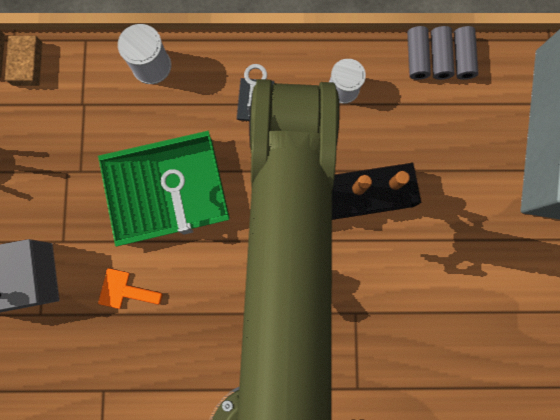

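```bash
python3 - <<'E'
from h import *
T=load("top1.pkl");S=load("side1.pkl")
print(proj(T,[(.4955,-.0545,.2485)]),proj(S,[(.4955,-.0545,.2485)]))
E
```

```text
[[286.74400805 186.26319732]] [[276.32786632 114.92382149]]
```

move_arm --plan '[[[0,0,0,0,0.0854],[0,0,0,0,0.0854],[0,0,-0.015,0,0.0854],[0,0,-0.03,0,0.0854],[0,0,-0.045,0,0.0854],[0,0,-0.055,0,0.0854],[0,0,-0.06,0,0.0854],[0,0,-0.06,0,0.0854]]]'

```text
time: 2.6
eef_pos: [0.4967, -0.0562, 0.1904]
orientation: [-0.001, 0.74, 0.673, -0.0]
wrist_force: [0.5, -0.4, -0.0]
grip_width: 0.0851
```

```bash
cat > snap.py <<'E'
from cell import arm,capture
import cv2,pickle,sys
n,k,x,y,w,h,f=sys.argv[1],sys.argv[2],*map(int,sys.argv[3:7]),float(sys.argv[7])
c=capture(n);pickle.dump(c,open(n+k+".pkl","wb"))
cv2.imwrite(f"pics/{n}{k}.png",cv2.resize(c["img"][y:y+h,x:x+w,::-1],None,fx=f,fy=f,interpolation=cv2.INTER_CUBIC))
s=arm.read_state();print(s["time"],s["eef_pos"],s["orientation"],s["wrist_force"],s["grip_width"])
E
python3 snap.py side 2 200 40 220 220 2.7
```

```text
2.65 [ 0.49715251 -0.05616914  0.19113267] [-1.80230999e-04  7.40026536e-01  6.72577648e-01 -3.23942449e-05] [ 0.08561152 -0.40452428  0.60833994] 0.08521069864317375
```

View pics/side2.png

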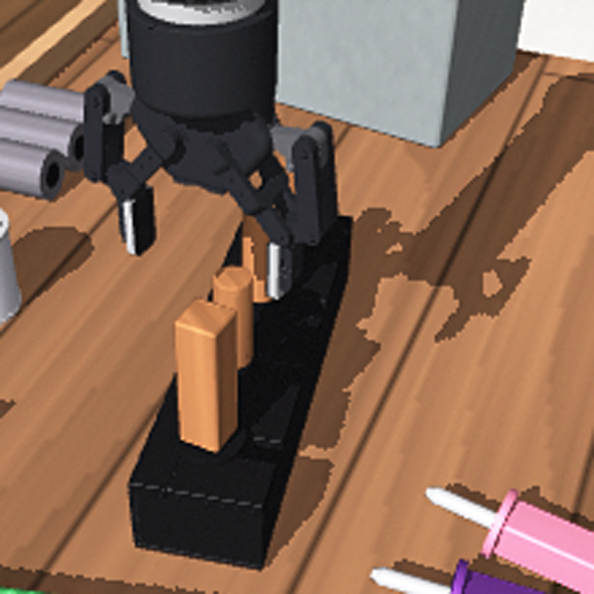

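move_arm --plan '[[[0,0.001,-0.02,0,0.0854],[0,0.002,-0.04,0,0.0854],[0,0.002,-0.055,0,0.0854],[0,0.002,-0.065,0,0.0854],[0,0.002,-0.068,0,0.0854],[0,0.002,-0.068,0,0.0854],[0,0.002,-0.068,0,0.04],[0,0.002,-0.068,0,0.02]]]'

```text
time: 3.45
eef_pos: [0.4978, -0.0543, 0.1241]
orientation: [0.001, 0.74, 0.672, 0.0]
wrist_force: [0.1, -0.0, -0.3]
grip_width: 0.0589
```

move_arm --plan '[[[0,0,0,0,0.0],[0,0,0,0,0.0],[0,0,0,0,0.0],[0,0,0,0,0.0],[0,0,0,0,0.0],[0,0,0,0,0.0],[0,0,0,0,0.0],[0,0,0.01,0,0.0]]]'

```text
time: 4.25
eef_pos: [0.4957, -0.0541, 0.1321]
orientation: [-0.001, 0.74, 0.673, -0.001]
wrist_force: [-0.1, 0.6, -1.0]
grip_width: 0.0293
```

```bash
python3 snap.py side 3 200 40 220 220 2.7
```

```text
4.3 [ 0.49717541 -0.05412919  0.13435332] [-5.59710093e-05  7.40025347e-01  6.72578977e-01  5.12988647e-05] [ 0.17170055  1.24415824 -0.76287163] 0.029261671153978864
```

View pics/side3.png

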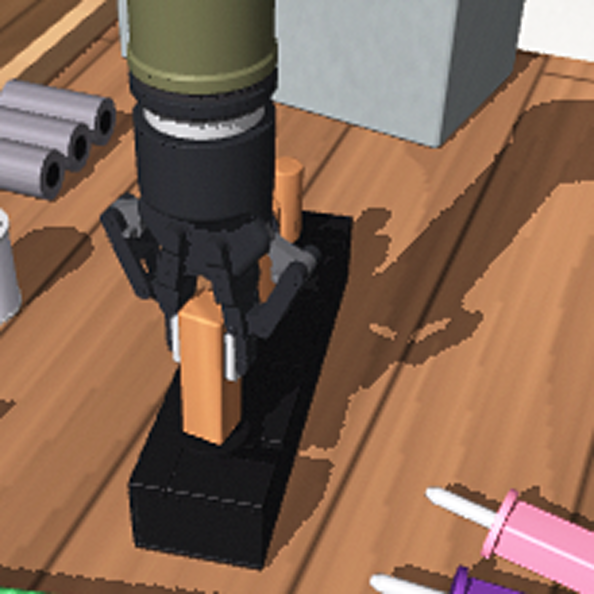

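move_arm --plan '[[[0,0,0.012,0,0.0],[0,0,0.028,0,0.0],[0,0,0.046,0,0.0],[0,0,0.064,0,0.0],[0,0,0.082,0,0.0],[0,0,0.096,0,0.0],[0,0,0.1,0,0.0],[0,0,0.1,0,0.0]]]'

```text
time: 5.1
eef_pos: [0.4974, -0.0543, 0.2338]
orientation: [0.0, 0.74, 0.672, 0.0]
wrist_force: [0.5, -0.4, -0.9]
grip_width: 0.0293
```

```bash
python3 snap.py side 4 200 40 220 220 2.7
```

```text
5.15 [ 0.49693094 -0.05425652  0.23302264] [-1.25607278e-04  7.40079806e-01  6.72519024e-01 -1.68558552e-04] [ 0.34119926  0.24616904 -2.1668458 ] 0.02952657133851756
```

View pics/side4.png

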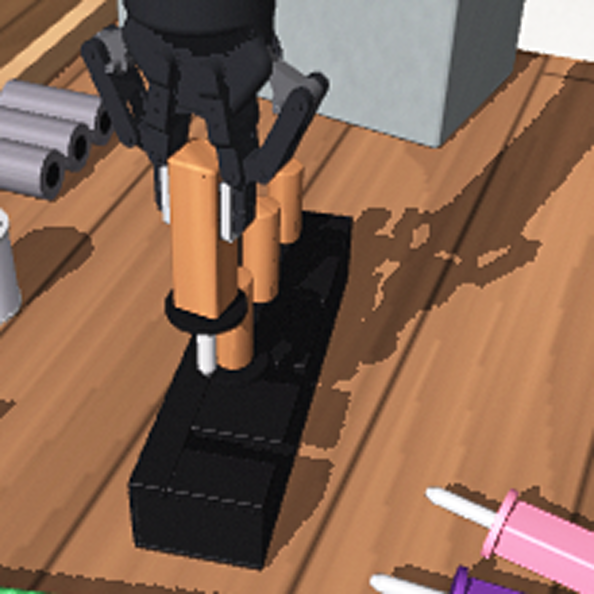

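move_arm --plan '[[[0.004,0.02,0,0,0.0],[0.01,0.055,0,0,0.0],[0.018,0.1,0,0,0.0],[0.026,0.145,0,0,0.0],[0.034,0.19,0,0,0.0],[0.04,0.225,0,0,0.0],[0.0425,0.239,0,0,0.0],[0.0425,0.239,0,0,0.0]]]'

```text
time: 5.95
eef_pos: [0.5384, 0.188, 0.2321]
orientation: [-0.002, 0.738, 0.675, -0.0]
wrist_force: [0.5, -0.5, -0.9]
grip_width: 0.0296
```

move_arm --plan '[[[0,0,0,0,0.0],[0,0,0,0,0.0],[0,0,0,0,0.0],[0,0,0,0,0.0],[0,0,-0.005,0,0.0],[0,0,-0.01,0,0.0],[0,0,-0.015,0,0.0],[0,0,-0.015,0,0.0]]]'

```text
time: 6.75
eef_pos: [0.5391, 0.1844, 0.2172]
orientation: [-0.0, 0.74, 0.673, -0.001]
wrist_force: [-0.3, 0.1, -1.7]
grip_width: 0.0291
```

```bash
python3 snap.py side 5 90 130 200 200 3;python3 snap.py top 5 90 110 180 150 4
```

```text
6.8 [0.53933618 0.1845787  0.2177095 ] [-2.53776372e-04  7.40058983e-01  6.72541749e-01 -4.82147617e-04] [ 0.34476228 -0.20502323 -0.20255752] 0.029254234549774487
6.85 [0.53951964 0.18472392 0.21807721] [-1.13736095e-04  7.40034403e-01  6.72568976e-01 -2.04355384e-04] [ 0.95197283  0.17947939 -1.20917818] 0.028806099523720454
```

View pics/side5.png

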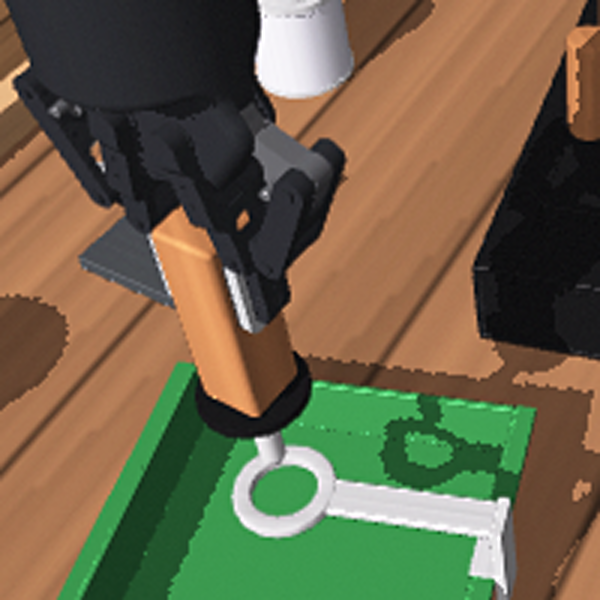

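View pics/top5.png

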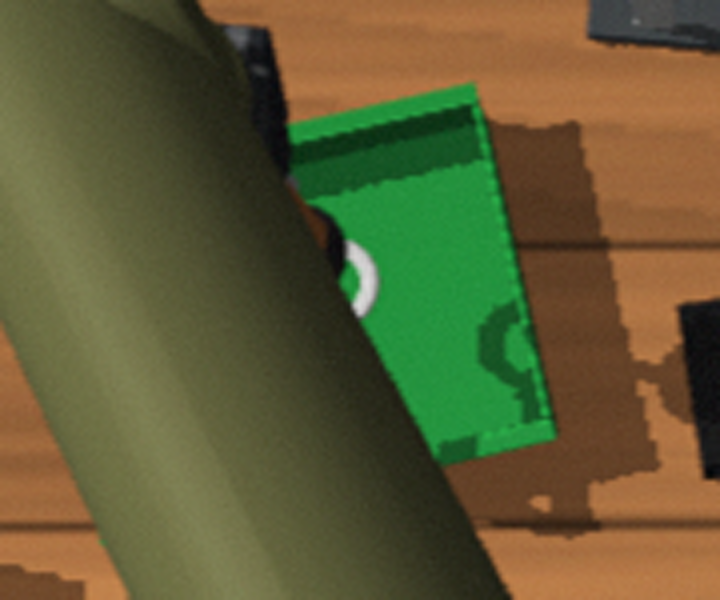

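```bash
python3 - <<'E'
from h import *
S=load("side5.pkl");T=load("top5.pkl")
x,y=.5395,.1847
P=[(x,y,.218-.059+d) for d in(-.05,0,.006,.106)]+[(.54,.1845,.085)]
print((proj(S,P)-[90,130])*3+1);
# grip top/bottom seen, ring fit at z=.085 and mid thickness
print(onz(S,un((284,491),90,130,3),.085),onz(S,un((272,463),90,130,3),.109), onz(S,un((254,408),90,130,3),.162))
print((proj(T,[(.54+.025*np.cos(a),.1845+.025*np.sin(a),.085) for a in np.radians([-90,-60,-45,-120])])-[90,110])*4+1.5)
E
```

```text
[[274.79576159 457.68808542]
 [254.11325612 390.55175881]
 [251.45401962 381.91975962]
 [200.26247136 215.7497321 ]
 [283.20555599 486.48757457]]
[0.53826714 0.186534   0.085     ] [0.53907755 0.18772929 0.109     ] [0.53241135 0.19454548 0.162     ]
[[374.97597055 284.04092837]
 [369.15310086 260.89750642]
 [361.85503925 251.35463836]
 [368.09247889 307.32048505]]
```

move_arm --plan '[[[0,0,-0.006,0,0.0],[0,0,-0.014,0,0.0],[0,0,-0.023,0,0.0],[0,0,-0.032,0,0.0],[0,0,-0.041,0,0.0],[0,0,-0.05,0,0.0],[0,0,-0.056,0,0.0],[0,0,-0.06,0,0.0]]]'

```text
time: 7.65
eef_pos: [0.5395, 0.1846, 0.1576]
orientation: [-0.0, 0.74, 0.673, -0.0]
wrist_force: [-0.6, -0.2, -0.8]
grip_width: 0.0297
```

```bash
python3 snap.py side 6 90 130 200 200 3
```

```text
7.7 [0.5392404  0.18457347 0.15719503] [-3.37494879e-04  7.40072724e-01  6.72526549e-01 -5.39070679e-04] [-1.25942387  0.70705045 -1.17196015] 0.029310183632426445
```

View pics/side6.png

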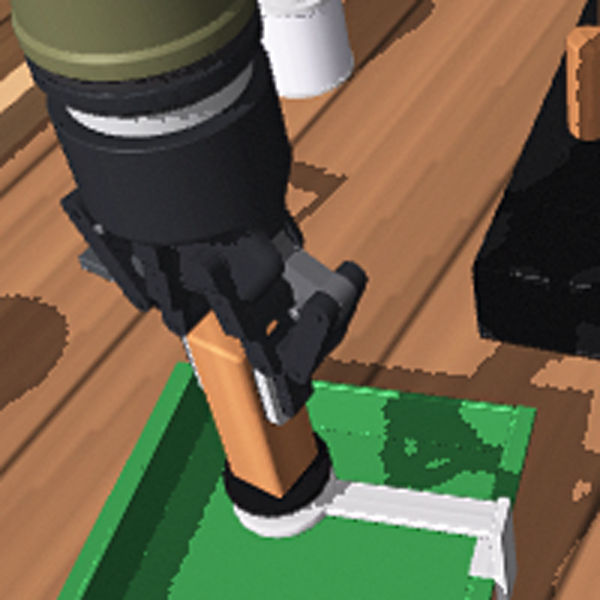

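move_arm --plan '[[[0,0,-0.002,0,0.0],[0,0,-0.004,0,0.0],[0,0,-0.006,0,0.0],[0,0,-0.008,0,0.0],[0,0,-0.01,0,0.0],[0,0,-0.011,0,0.0],[0,0,-0.011,0,0.0],[0,0,-0.011,0,0.0]]]'

```text
time: 8.5
eef_pos: [0.5397, 0.1848, 0.1474]
orientation: [0.0, 0.74, 0.673, 0.0]
wrist_force: [-0.4, -0.5, -1.1]
grip_width: 0.0296
```

move_arm --plan '[[[0,0,-0.0005,0,0.0],[0,0,-0.001,0,0.0],[0,0,-0.0015,0,0.0],[0,0,-0.002,0,0.0],[0,0,-0.002,0,0.0],[0,0,-0.002,0,0.0],[0,0,-0.002,0,0.0],[0,0,-0.002,0,0.0]]]'

```text
time: 9.3
eef_pos: [0.5397, 0.1847, 0.1453]
orientation: [0.0, 0.74, 0.673, 0.0]
wrist_force: [-0.0, 0.1, -1.3]
grip_width: 0.0294
```

```bash
python3 snap.py side 7 130 200 120 120 5; python3 -c "
from cell import arm
print(arm.read_state()['wrist_force'])"
```

```text
9.35 [0.53969353 0.18472998 0.1453673 ] [5.80288334e-05 7.40088764e-01 6.72509196e-01 1.66860717e-05] [-0.19199256  0.29514052 -0.08082421] 0.029044240232087182
[-0.19199256  0.29514052 -0.08082421]
```

View pics/side7.png

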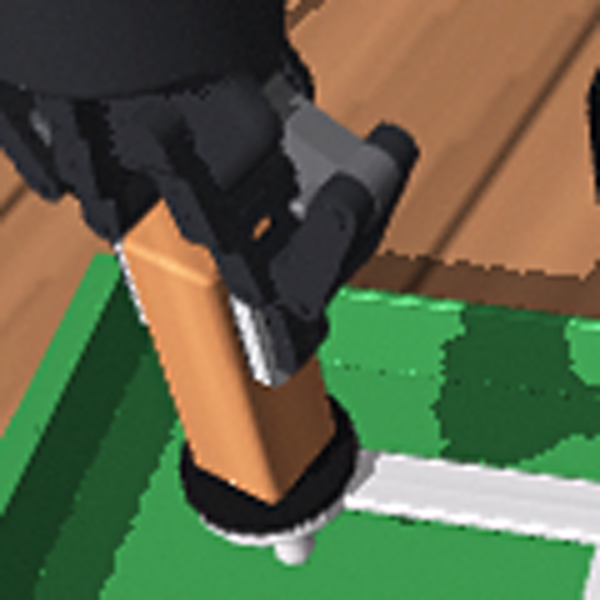

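move_arm --plan '[[[0,0,-0.0005,0,0.0],[0,0,-0.001,0,0.0],[0,0,-0.001,0,0.0],[0,0,-0.0015,0,0.0],[0,0,-0.0015,0,0.0],[0,0,-0.002,0,0.0],[0,0,-0.002,0,0.0],[0,0,-0.002,0,0.0]]]'

```text
time: 10.15
eef_pos: [0.5397, 0.1848, 0.1438]
orientation: [0.0, 0.74, 0.673, 0.0]
wrist_force: [-1.0, -0.5, 4.0]
grip_width: 0.0295
```

move_arm --plan '[[[0,0,0,0,0.034],[0,0,0,0,0.04],[0,0,0,0,0.05],[0,0,0,0,0.06],[0,0,0,0,0.07],[0,0,0,0,0.0854],[0,0,0,0,0.0854],[0,0,0,0,0.0854]]]'

```text
time: 10.95
eef_pos: [0.5397, 0.1847, 0.1434]
orientation: [0.0, 0.74, 0.673, 0.0]
wrist_force: [-0.0, 0.4, -0.6]
grip_width: 0.0853
```

```bash
python3 snap.py side 8 130 200 120 120 5
```

```text
11.0 [0.53968655 0.1847595  0.14333858] [3.58739587e-05 7.40083135e-01 6.72515391e-01 2.81390449e-05] [-0.98713108 -0.02541947 -0.42003835] 0.0853411889416629
```

View pics/side8.png

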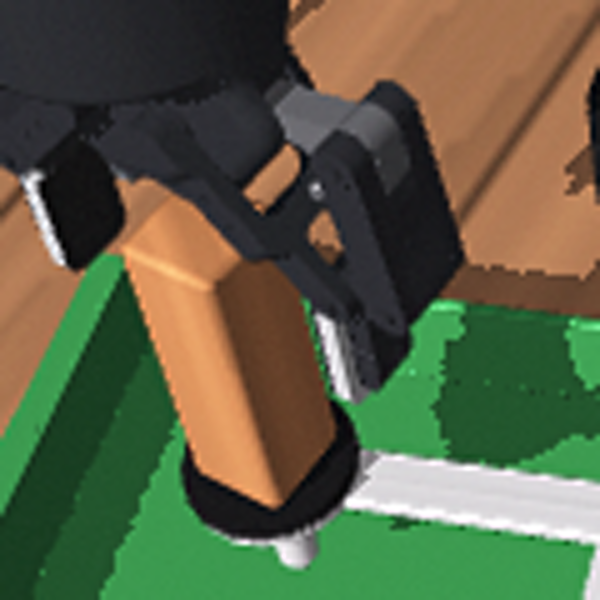

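Released, standing on the ring. Rising straight up, then clearing sideways to check.

move_arm --plan '[[[0,0,0.01,0,0.0854],[0,0,0.025,0,0.0854],[0,0,0.045,0,0.0854],[0,0,0.065,0,0.0854],[0,0,0.085,0,0.0854],[0,0,0.105,0,0.0854],[0,0,0.12,0,0.0854],[0,0,0.12,0,0.0854]]]'

```text
time: 11.8
eef_pos: [0.5409, 0.1856, 0.2665]
orientation: [0.001, 0.74, 0.673, 0.002]
wrist_force: [0.6, 0.6, 0.1]
grip_width: 0.0854
```

move_arm --plan '[[[0,-0.02,0.01,0,0.0854],[0,-0.05,0.02,0,0.0854],[0,-0.09,0.02,0,0.0854],[0,-0.13,0.02,0,0.0854],[0,-0.17,0.02,0,0.0854],[0,-0.2,0.02,0,0.0854],[0,-0.22,0.02,0,0.0854],[0,-0.22,0.02,0,0.0854]]]'

```text
time: 12.6
eef_pos: [0.5392, -0.0396, 0.2823]
orientation: [-0.0, 0.742, 0.67, -0.001]
wrist_force: [0.3, -0.5, 0.2]
grip_width: 0.0852
```

```bash
python3 snap.py side 9 70 200 200 200 3;python3 snap.py top 9 90 110 180 150 4
```

```text
12.65 [ 0.53926293 -0.03666795  0.28251735] [-5.82194197e-04  7.41167493e-01  6.71319800e-01 -3.65103038e-04] [ 0.62146261  0.9232844  -0.86503367] 0.08503646460086964
12.7 [ 0.53937356 -0.03471663  0.28278027] [-6.63708042e-04  7.40199817e-01  6.72386637e-01  1.05140495e-05] [-0.28894175  0.07237687  0.4761281 ] 0.08524515938745472
```

View pics/side9.png

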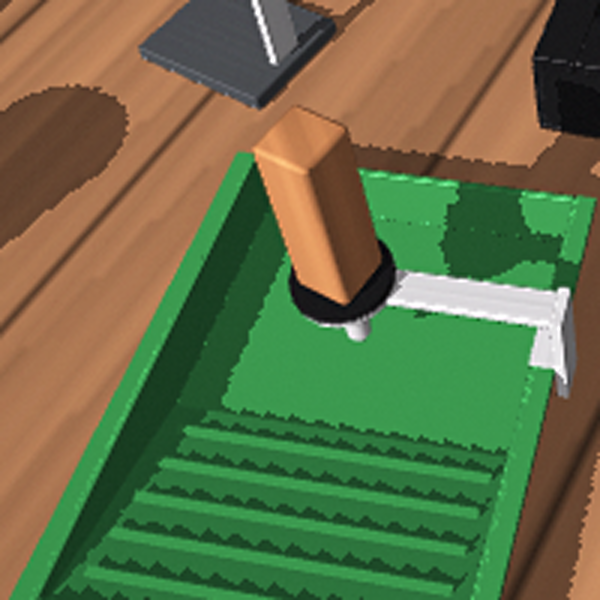

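View pics/top9.png

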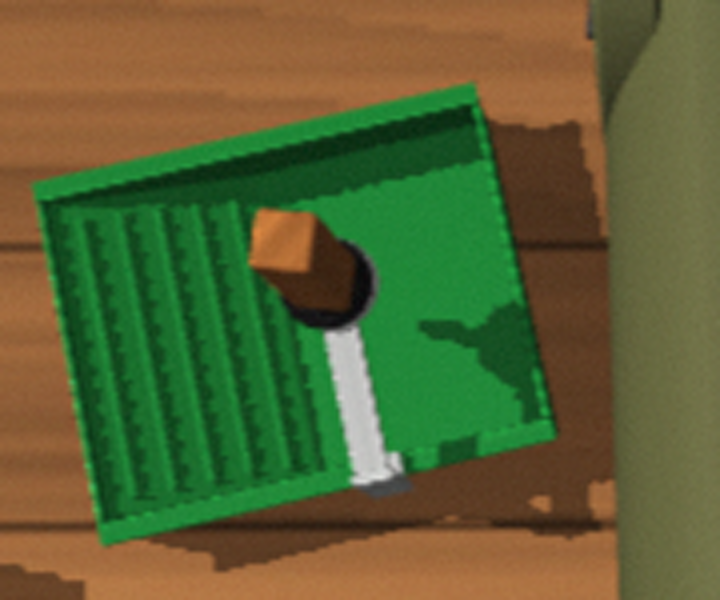

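```bash
python3 - <<'E'
from h import *
S=load("side9.pkl");T=load("top9.pkl")
# top view top-face centre (284,239) ; collar
print("top view grip top",onz(T,un((284,239),90,110,4),.191))
print("side view grip top",onz(S,un((301,138),70,200,3),.191))
print("side grip bottom corner",onz(S,un((346,304),70,200,3),.091), "top corner",onz(S,un((303,173),70,200,3),.191))
E
python3 -c "
from cell import arm
s=arm.read_state();print(s['time'],s['dq'].round(3))"
```

```text
top view grip top [0.54040736 0.18426049 0.191     ]
side view grip top [0.53732891 0.1867973  0.191     ]
side grip bottom corner [0.52741924 0.19999856 0.091     ] top corner [0.52607185 0.2022279  0.191     ]
12.7 [-0.022 -0.005 -0.029 -0.003 -0.005  0.002  0.001]
```

Upright (the grip's top sits over the ring centre to about 3 mm in both views). I'm handing in.

```bash
python3 -c "
from cell import arm
print(arm.job_done())"
```

```text
the job is handed in; nothing more can be done
None
```

The square handle is standing in the ring over the paint tray, released, and I handed the job in at about 12.7 s of the 38 s allowed. I gripped it in the rack, lifted it clear and lowered its rod through the ring in small steps. At about 4 N of contact force I opened the gripper, rose straight up and moved the arm aside.

**Position and tilt:** In both camera views the grip's top lies within about 3 mm of the ring's centre, at the height expected for a seated collar. Matching grip corners at top and bottom differ by about 3 mm over 100 mm, so the tilt is under 2 degrees. The collar is seen resting on the ring.

**Disagreements:** The two cameras differ by 3–4 mm on the ring's position; I used a value between them, well within the 10 mm of play around the rod. My fit of the tray's corners was poor, up to 7 pixels off, so I relied on the ring itself.

**Look-alikes:** The pink and purple handles fell over on the shelf while I was approaching the rack. By the commanded path the gripper passed well above them, so I believe they fell by themselves. I last saw them lying on the shelf at about 4 s and did not look for them again before handing in.

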